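# Undo the drive cap of a food processor, whichever way it turns

### The arm

A 7-joint arm with a two-finger parallel gripper is mounted at the origin on a cart in front of the work surface, level with it; the furniture and walls round the work are solid. World frame = base frame: x ahead of the robot, y to its left, z up, the work surface at z = 0. Lengths are in m, angles in rad, forces in N, time in s.
With the tool pointing down it reaches from about 0.425 to 0.825 m from the base axis. Payload 3.6 kg.
Tool frame: the origin (TCP) lies at the very end of the fingers, on their centre line; the grasp point (between the pads) lies 19 mm behind it; z points along the fingers, y is the line along which they close (so a half turn about z gives the same grasp; the last joint's range is limited). The gripper opens to 85 mm and grips with 20 to 120 N. Pads are 22 mm wide; open, the fingers measure 114 mm over their backs; the gripper's body (76 mm by 85 mm) begins 54 mm behind the grasp point. The pads swing forward as they close: fully open they stand 13 mm farther back than shut.
Start: joints at [-1.369, 0.615, -0.013, 1.423, 0.008, 1.103, -0.04], TCP at [0.147, 0.633, 0.231] pointing down, gripper open.
Joint ranges: [-3.12, 3.12], [-0.3, 2.06], [-1.34, 1.32], [0.26, 2.42], [-1.36, 4.5], [0.01, 1.98], [-2.84, 2.84]. Speed limits (rad/s): [2.79, 2.79, 3.14, 3.14, 3.14, 3.14, 3.14].

### API

Orientations are given as [roll, pitch, yaw] about the fixed x, y, z axes, in that order (R = Rz(yaw) Ry(pitch) Rx(roll)).
In Python, from plant import bot gives the robot as it stands. The module is installed in compiled form; this text tells all that it offers.
- The arm moves only by the tool servo_tool, never from a script. Its argument "deltas" is a list of rows, each a list of 7 numbers: the shift along the world's x, y, z in units of 120 mm (1.0 is 120 mm), then the turn, a rotation vector about the world's x, y, z in units of pi/2 rad (1.0 is pi/2 rad), then the opening, from 0 (shut) to 1 (fully open). A call has 1 to 8 rows; each row is the pose to reach, as a shift and turn from the pose commanded when the call began; what a row does not reach only later rows make up. A row lasts 1/12 s, in which the tool goes at most 41.7 mm and 7.16 degrees, less where a joint would pass 70% of its speed; a pose out of reach is approached as far as the arm can. A call with a number of a shift or a turn outside -1 to 1 is refused whole. A call with a gripper value outside its range is refused whole. The fingers move at their own pace and stop on an object; "grip_force" is the grip in N (left out, the last holds). Time passes only in rows, so rows that repeat a pose let the fingers close. It gives the time, the measured TCP pose, the force, the opening and the grip force at its end, in the units of the state.
- bot.sense(): the state, without advancing time (a new reading comes with each control period).
- bot.read_camera(name): name is "scene" or "top" or "wrist"; returns a dict with "img" (480x640x3 uint8, red, green, blue), "mtx" (3x3 intrinsics, pixels), "R" (3x3) and "t" (3): a world point X has camera coordinates R X + t. Camera axes: x right, y down, z forward; pixel columns grow to the right and rows downward; lengths in m; the calibration is good to about 2 mm. A picture is of the moment at which its call begins. There is no depth.
- bot.finish_job(): hands the job in; it is judged then, once.
The state is a dict: "t": time; "qpos": joint angles; "qvel": joint speeds; "joint_efforts": joint torques, N m; "position": TCP position; "eef_rot": TCP orientation; "force": force on the tool from outside, world axes, zero at the start; "moment": the same for the moment, N m; "width": finger opening in m; "finger_force": force on a finger pad.
Only numpy, scipy, OpenCV 4.12 (cv2) and the standard library are available. Lean on these libraries where they do the work, as an engineer would, in place of code of your own. Each camera call takes 0.05 s, during which the arm holds its last target. There are 200 camera calls.

### The job

Take the tall round grey cap off the spindle of the food processor's drive base and finish while still holding it, upright and still, about 10 cm straight above the spindle. Nobody remembers whether this machine's cap undoes clockwise or anticlockwise: try it gently both ways, find the way that turns a quarter turn and frees it, and only then lift. The cap's shell is thin, so grip it lightly and never wrench it upward while it is still locked; leave the cup, the ring and the bowl beside the machine alone.

Things in the scene. Friction and masses are not known exactly. Their poses are not given: they have to be found in the camera images.
- drive_base: motor base of a food processor, fixed to the worktop: rounded aluminium box 220 (its x) x 150 (its y) x 75 mm high, with black key panel on its front (-x face) and, on top 65 mm before its middle, a flat black speed dial 54 mm across, 19 mm high (fixed, not the cap). Origin: centre of its underside; x points to the back, z up. Its yaw varies by up to 0.5 rad.
- spindle (a point): point on the vertical spindle axis at the upper face of the steel collar (72 mm across, 8 mm high) on which the cap sits: 35 mm behind the middle of the base, 83 mm above the worktop. The bayonet lock is under the cap, right- or left-handed, drawn anew each time and not visible. From about 1.3 rad the right way the cap lifts straight off.
- cap: loose round grey cap, ribbed side, 58 mm across, 44 mm high, 40 to 85 g. Origin: centre of its underside, at the spindle point at the start; z up, x within 0.06 rad of the base's at the start. The wrong way it meets a hard stop within 0.25 rad (fingers then slip round it); the right way it turns with almost no resistance to a hard stop about 1.65 rad from the start.
- cap_grip (a point): centre of the cap 30 mm above its underside: the height to grip, across the round sides, at any yaw. Thin shell: not to be squeezed with more than about 60 N by each finger, nor pulled or pushed against its base with more than 60 N. While locked the cap has about 2 mm of up-and-down play, then holds fast.
- cap_top (a point): centre of the cap's flat top, 127 mm above the worktop at the start. A low raised rib 22 mm long runs from near here to the cap's +x edge and shows how far it has turned.
- cup: steel measuring cup with a handle, 86 x 114 x 76 mm high, left of the machine; a bystander. Origin: centre of its underside.
- mould: plain steel ring, 80 mm across, 45 mm high, left of the machine; a bystander. Origin: centre of its underside.
- bowl: small steel bowl, 108 mm across, 37 mm high, right of the machine and behind it; a bystander. Origin: centre of its underside.
Not all that is in view belongs to the job. What is shaped like the cap but blue is not meant.

How it is judged:
On the way:
1. the cap has been turned most of a quarter turn (over 0.8 rad) while still seated on its collar (angle between the x axis of cap and the x axis of drive_base, either way round above 0.8 rad and z of cap in the frame of spindle below 0.008 m), for 0.1 s.
At the end, for the whole second after the job is handed in: The cap is held by the fingers alone, still (under 3 cm/s), upright within 0.35 rad, its underside 6 to 16 cm above the collar and within 4 cm of the spindle's axis, through the last second (z of cap in the frame of spindle between 0.06 and 0.16 m and horizontal distance between cap and spindle below 0.04 m and angle between cap's own z axis and vertical below 0.35 rad and linear speed of cap below 0.03 m/s and contact force between the fingers and cap above 2 N and contact force between cap and drive_base below 0.1 N); the arm keeps its last pose, push and grip.
It fails at once if the thin cap is squeezed hard (over 140 N by the fingers together) (contact force between the fingers and cap above 140 N).
It fails at once if the cap is wrenched or pressed against its base with over 60 N (contact force between cap and drive_base above 60 N).
It fails at once if the cup, ring or bowl is pushed more than 2 cm (distance of any of cup, mould, bowl from where it was at the start of the episode above 0.02 m).
It also fails if it takes over 51 s, if anything falls off the work surface, if the arm or the gripper's body presses on something with over 40 N, if the wrist force passes 120 N, or if a joint passes its speed limit or range.

## Working session

There is one attempt and no reset: what is moved stays moved. The work goes in short steps, Python scripts to look and compute and a tool call to move; the robot and the scene stay as the last step left them, time stands still between calls to the robot, and variables do not carry over. Pictures are saved under pics/ and viewed, at most 10 in all, crops included, and the job is handed in when it is done.

Besides the shell and the picture viewer there is one more tool, called after "Request:" by a JSON object that holds its "op" and its "data". servo_tool: Moves the arm, as the interface text tells. Its arguments: {"type":"object","properties":{"deltas":{"type":"array"},"grip_force":{"type":"number"}},"required":["deltas"]}

```bash
mkdir -p pics; cat > h.py <<'E'
import numpy as np, cv2
from plant import bot
def shot(n,f):
    c=bot.read_camera(n); cv2.imwrite(f'pics/{f}.png',c['img'][:,:,::-1]); np.savez(f'pics/{f}.npz',**{k:c[k] for k in('mtx','R','t')}); return c
def tri(obs):
    P=[];
    A=[]
    for f,u,v in obs:
        d=np.load(f'pics/{f}.npz'); M=d['mtx']@np.c_[d['R'],d['t']]
        A+= [u*M[2]-M[0], v*M[2]-M[1]]
    A=np.array(A); x=np.linalg.lstsq(A[:,:3],-A[:,3],rcond=None)[0]
    return x
def proj(f,X):
    d=np.load(f'pics/{f}.npz'); p=d['mtx']@(d['R']@np.array(X)+d['t']); return p[:2]/p[2]
def plane(f,u,v,z):
    d=np.load(f'pics/{f}.npz'); r=d['R'].T@np.linalg.inv(d['mtx'])@[u,v,1]; c=-d['R'].T@d['t']; return c+r*(z-c[2])/r[2]
E
python3 - <<'E'
from h import *
a=shot('scene','s0');b=shot('top','t0')
s=bot.sense(); print({k:np.round(v,3) for k,v in s.items()})
E
```

```text
{'t': np.float64(0.1), 'qpos': array([-1.37 ,  0.616, -0.013,  1.425,  0.008,  1.103, -0.04 ]), 'qvel': array([-0.002, -0.002,  0.   , -0.004, -0.003,  0.   ,  0.001]), 'joint_efforts': array([ 1.0000e-03, -4.7038e+01,  2.6000e-01, -1.7157e+01,  1.0000e-02,
        6.0000e-03,  0.0000e+00]), 'position': array([0.147, 0.633, 0.23 ]), 'eef_rot': array([-3.139,  0.   ,  2.914]), 'force': array([-0.285, -0.555, -0.398]), 'moment': array([-0.001, -0.017,  0.043]), 'finger_force': np.float64(0.0), 'width': np.float64(0.085)}
```

View pics/s0.png

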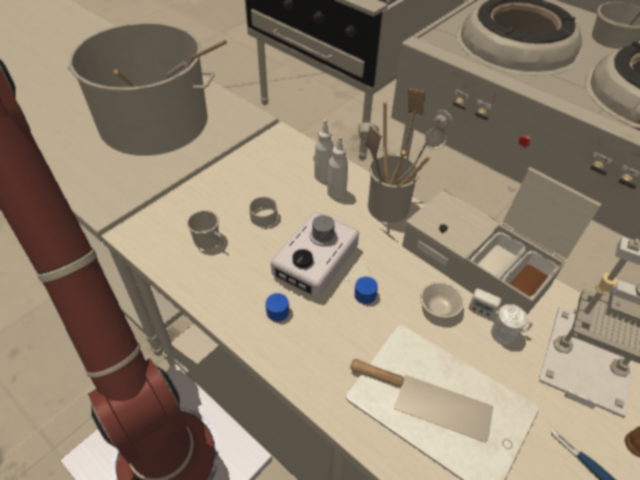

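View pics/t0.png

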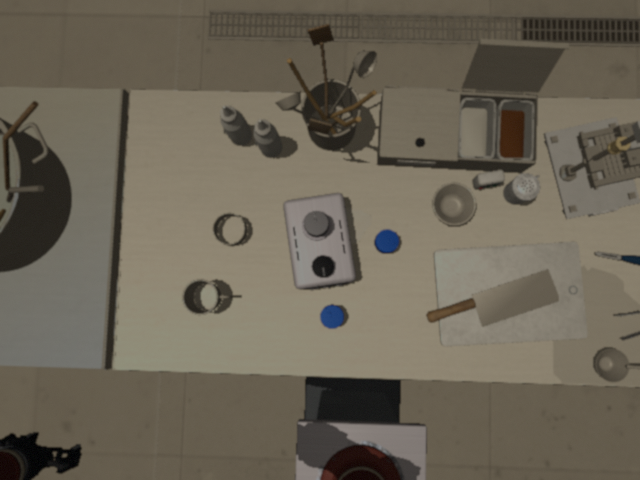

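The scene view shows the base at about (315,255). The candidates are:
- the grey cap at scene (323,229), top (317,223)
- the black flat dial at scene (303,260), top (323,266)
- two blue look-alikes at top (387,241) and (333,316)

The grey one on the rear of the base fits the description. I'll confirm it in an enlarged crop.

```bash
python3 - <<'E'
from h import *
a=cv2.imread('pics/s0.png')[205:305,265:365];b=cv2.imread('pics/t0.png')[190:290,270:370]
cv2.imwrite('pics/c0.png',np.hstack([cv2.resize(x,(400,400),interpolation=cv2.INTER_CUBIC) for x in(a,b)]))
X=tri([('s0',322.5,222.5),('t0',316.5,223)]);print(X, plane('t0',316.5,223,.127),plane('t0',323,266,.094))
for p in [(286,202),(343,194),(355,280),(298,289)]: print(plane('t0',*p,.075))
E
```

```text
[0.62836963 0.12042359 0.12885135] [0.6308803  0.11817648 0.127     ] [0.53342389 0.1010225  0.094     ]
[0.68733271 0.19577528 0.075     ]
[0.71042522 0.05809178 0.075     ]
[0.50314841 0.02412347 0.075     ]
[0.47782349 0.15961418 0.075     ]
```

View pics/c0.png

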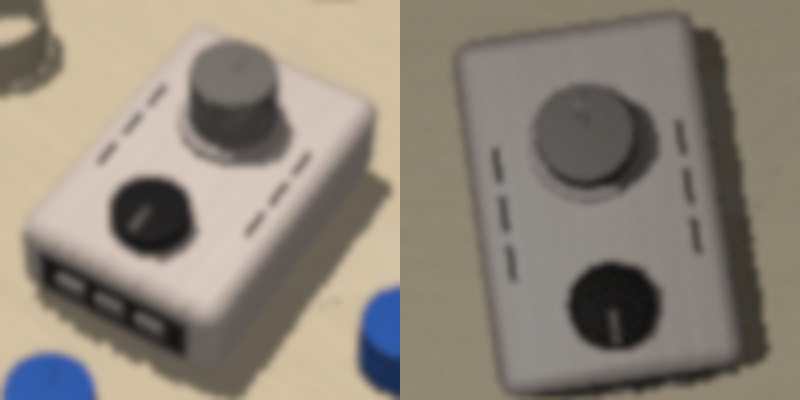

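Confirmed: the grey ribbed cap with the rib on top sits on the rear collar. Two views put its top at z≈0.128 and its axis at about (0.629, 0.118), with the base yaw at about 0.17. That agrees with the text's heights, so I'm approaching now. I'll turn the tool along the way so the last joint stays mid-range.

Request:
{"op": "servo_tool", "data": {"deltas": [[0.15, -0.16, 0, 0, 0, -0.03, 1], [0.3, -0.32, 0, 0, 0, -0.06, 1], [0.45, -0.5, 0, 0, 0, -0.09, 1], [0.6, -0.66, 0, 0, 0, -0.12, 1], [0.75, -0.82, 0, 0, 0, -0.15, 1], [0.9, -1, 0, 0, 0, -0.18, 1]], "grip_force": 25}}

```text
t: 0.6
position: [0.2552, 0.5122, 0.2308]
eef_rot: [-3.141, -0.0, 2.629]
force: [1.0, -0.2, 0.8]
width: 0.0854
finger_force: 0.0
```

Request:
{"op": "servo_tool", "data": {"deltas": [[0.15, -0.16, 0, 0, 0, -0.03, 1], [0.3, -0.32, 0, 0, 0, -0.06, 1], [0.45, -0.5, 0, 0, 0, -0.09, 1], [0.6, -0.66, 0, 0, 0, -0.12, 1], [0.75, -0.82, 0, 0, 0, -0.15, 1], [0.9, -1, 0, 0, 0, -0.18, 1]]}}

```text
t: 1.1
position: [0.3631, 0.3924, 0.2309]
eef_rot: [-3.141, -0.0, 2.347]
force: [-0.5, 0.0, -0.1]
width: 0.0858
finger_force: 0.0
```

Request:
{"op": "servo_tool", "data": {"deltas": [[0.15, -0.16, 0, 0, 0, -0.03, 1], [0.3, -0.32, 0, 0, 0, -0.06, 1], [0.45, -0.5, 0, 0, 0, -0.09, 1], [0.6, -0.66, 0, 0, 0, -0.12, 1], [0.75, -0.82, 0, 0, 0, -0.15, 1], [0.9, -1, 0, 0, 0, -0.18, 1]]}}

```text
t: 1.6
position: [0.4711, 0.2726, 0.2309]
eef_rot: [-3.141, -0.0, 2.064]
force: [-0.3, 0.9, 1.1]
width: 0.0852
finger_force: 0.0
```

Request:
{"op": "servo_tool", "data": {"deltas": [[0.15, -0.16, 0, 0, 0, -0.03, 1], [0.3, -0.32, 0, 0, 0, -0.06, 1], [0.45, -0.5, 0, 0, 0, -0.09, 1], [0.6, -0.66, 0, 0, 0, -0.12, 1], [0.75, -0.82, 0, 0, 0, -0.15, 1], [0.9, -1, 0, 0, 0, -0.18, 1], [0.9, -1, 0, 0, 0, -0.18, 1]]}}

```text
t: 2.18
position: [0.582, 0.1457, 0.231]
eef_rot: [3.14, 0.006, 1.772]
force: [0.9, -0.8, 0.3]
width: 0.0857
finger_force: 0.0
```

```bash
python3 - <<'E'
from h import *
shot('wrist','w0'); s=bot.sense(); print(s['position'],s['eef_rot'],s['qpos'],proj('w0',[.629,.118,.127]))
E
```

```text
[0.5801934  0.14889839 0.23077569] [-3.14117474e+00  3.08534286e-03  1.77618880e+00] [-0.49794799  0.55174973  0.34004691  1.58708813 -0.20077342  1.0380636
  0.10315499] [378.25419368 290.92454297]
```

View pics/w0.png

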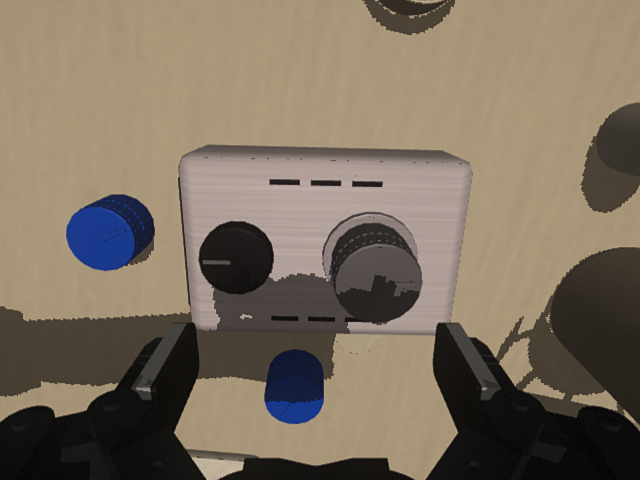

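The wrist view shows the grey cap's top disc centred at about (377,283), with its rib pointing right. The dial is at (236,257) and the blue look-alikes stand clear of the base.

```bash
python3 - <<'E'
from h import *
print(plane('w0',377.5,283,.127),tri([('w0',377.5,283),('t0',316.4,223.5),('s0',323,223.2)]),tri([('w0',377.5,283),('t0',316.4,223.5)]))
d=np.load('pics/w0.npz');print(d['R'],-d['R'].T@d['t'])
print(plane('w0',415,283,.128))
E
```

```text
[0.62708995 0.12344369 0.127     ] [0.62869197 0.1208297  0.12450006] [0.6307866  0.11870109 0.11555865]
[[ 0.97963881  0.20076353  0.00134247]
 [ 0.18891639 -0.92405211  0.33232258]
 [ 0.06795877 -0.32530248 -0.94316483]] [0.56399886 0.22873654 0.37274489]
[0.65067317 0.12874211 0.128     ]
```

Request:
{"op": "servo_tool", "data": {"deltas": [[0.2, -0.13, -0.12, 0, 0, 0, 1], [0.41, -0.27, -0.25, 0, 0, 0, 1], [0.41, -0.27, -0.25, 0, 0, 0, 1], [0.41, -0.27, -0.25, 0, 0, 0, 1], [0.41, -0.27, -0.25, 0, 0, 0, 1]]}}

```text
t: 2.65
position: [0.627, 0.1224, 0.2009]
eef_rot: [-3.14, -0.002, 1.785]
force: [-0.4, 0.3, 0.5]
width: 0.0856
finger_force: 0.0
```

```bash
python3 - <<'E'
from h import *
shot('wrist','w1'); s=bot.sense(); print(s['position'],s['eef_rot'],s['qpos'],s['force'],proj('w1',[.628,.121,.127]))
E
```

```text
[0.62708786 0.12278032 0.20145461] [-3.14112621e+00 -1.81393977e-03  1.78524387e+00] [-0.41146106  0.64135709  0.32187175  1.50388695 -0.22424878  1.03323568
  0.18046484] [-0.06815825  0.03668396  0.86145332] [318.45643906 259.59014822]
```

View pics/w1.png

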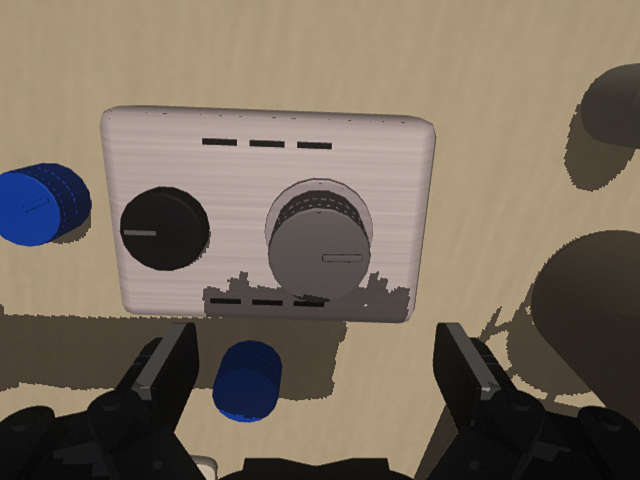

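The cap's top disc now spans x 268–371 and y about 207–301, so its centre is (319.5,254). The rib is at (342,258).

```bash
python3 - <<'E'
from h import *
print(plane('w1',319.5,254,.127),tri([('w1',319.5,254),('t0',316.4,223.5),('s0',323,223.2)]),plane('w1',323,258,.128),plane('w1',361,257.5,.128))
E
```

```text
[0.62784813 0.12439056 0.127     ] [0.62891001 0.12115657 0.12401512] [0.6301752  0.12285262 0.128     ] [0.65075046 0.12765756 0.128     ]
```

Request:
{"op": "servo_tool", "data": {"deltas": [[0, 0, -0.15, 0, 0, 0, 1], [0, 0, -0.3, 0, 0, 0, 1], [0, 0, -0.45, 0, 0, 0, 1], [0, 0, -0.6, 0, 0, 0, 1], [0, 0, -0.75, 0, 0, 0, 1], [0, 0, -0.91, 0, 0, 0, 1], [0, 0, -0.91, 0, 0, 0, 1], [0, 0, -0.91, 0, 0, 0, 1]]}}

```text
t: 3.37
position: [0.627, 0.1224, 0.0922]
eef_rot: [-3.14, -0.001, 1.785]
force: [-0.2, 0.3, -0.2]
width: 0.0855
finger_force: 0.0
```

Request:
{"op": "servo_tool", "data": {"deltas": [[0, 0, 0, 0, 0, 0, 0.85], [0, 0, 0, 0, 0, 0, 0.8], [0, 0, 0, 0, 0, 0, 0.75], [0, 0, 0, 0, 0, 0, 0.7], [0, 0, 0, 0, 0, 0, 0.7], [0, 0, 0, 0, 0, 0, 0.7]], "grip_force": 22}}

```text
t: 3.87
position: [0.6283, 0.1208, 0.0925]
eef_rot: [3.141, -0.0, 1.783]
force: [-0.1, 0.3, 0.1]
width: 0.0598
finger_force: 0.1
```

Request:
{"op": "servo_tool", "data": {"deltas": [[0, 0, 0, 0, 0, 0, 0.65], [0, 0, 0, 0, 0, 0, 0.6], [0, 0, 0, 0, 0, 0, 0.5], [0, 0, 0, 0, 0, 0, 0.5], [0, 0, 0, 0, 0, 0, 0.5]]}}

```text
t: 4.28
position: [0.6284, 0.1208, 0.0926]
eef_rot: [3.141, -0.0, 1.783]
force: [-0.9, -0.3, 5.1]
width: 0.0573
finger_force: 24.0
```

```bash
python3 - <<'E'
from h import *
s=bot.sense(); print({k:np.round(s[k],3) for k in('position','eef_rot','qpos','force','moment','width','finger_force')})
E
```

```text
{'position': array([0.628, 0.121, 0.093]), 'eef_rot': array([ 3.141, -0.   ,  1.783]), 'qpos': array([-0.387,  0.763,  0.283,  1.607, -0.27 ,  0.81 ,  0.22 ]), 'force': array([-0.921, -0.348,  5.062]), 'moment': array([-0.008,  0.132, -0.039]), 'width': np.float64(0.057), 'finger_force': np.float64(24.022)}
```

The grip is centred, with side forces under 1 N. Now a gentle anticlockwise trial of about 0.35 rad.

Request:
{"op": "servo_tool", "data": {"deltas": [[0, 0, 0, 0, 0, 0.03, 0.5], [0, 0, 0, 0, 0, 0.06, 0.5], [0, 0, 0, 0, 0, 0.09, 0.5], [0, 0, 0, 0, 0, 0.12, 0.5], [0, 0, 0, 0, 0, 0.16, 0.5], [0, 0, 0, 0, 0, 0.19, 0.5], [0, 0, 0, 0, 0, 0.22, 0.5], [0, 0, 0, 0, 0, 0.22, 0.5]]}}

```text
t: 4.95
position: [0.6285, 0.1208, 0.0927]
eef_rot: [3.14, 0.0, 2.129]
force: [-0.1, -0.7, 5.0]
width: 0.0573
finger_force: 24.1
```

```bash
python3 - <<'E'
from h import *
s=bot.sense(); print({k:np.round(s[k],3) for k in('position','eef_rot','qpos','force','moment','width','finger_force')})
E
```

```text
{'position': array([0.629, 0.121, 0.093]), 'eef_rot': array([3.14 , 0.   , 2.129]), 'qpos': array([-0.331,  0.754,  0.185,  1.604, -0.177,  0.799,  0.487]), 'force': array([-0.065, -0.66 ,  5.037]), 'moment': array([-0.035,  0.053,  0.076]), 'width': np.float64(0.057), 'finger_force': np.float64(24.12)}
```

The moment stayed near zero, so it turns freely anticlockwise. I'll continue to about 1.5 rad total, staying short of the stop.

Request:
{"op": "servo_tool", "data": {"deltas": [[0, 0, 0, 0, 0, 0.05, 0.5], [0, 0, 0, 0, 0, 0.1, 0.5], [0, 0, 0, 0, 0, 0.15, 0.5], [0, 0, 0, 0, 0, 0.2, 0.5], [0, 0, 0, 0, 0, 0.25, 0.5], [0, 0, 0, 0, 0, 0.3, 0.5], [0, 0, 0, 0, 0, 0.36, 0.5], [0, 0, 0, 0, 0, 0.36, 0.5]]}}

```text
t: 5.62
position: [0.6285, 0.1207, 0.0926]
eef_rot: [3.141, 0.001, 2.695]
force: [0.5, -0.5, 5.1]
width: 0.0569
finger_force: 24.2
```

```bash
python3 - <<'E'
from h import *
shot('wrist','w2')
s=bot.sense(); print({k:np.round(s[k],3) for k in('position','eef_rot','qpos','force','moment','width','finger_force')})
E
```

```text
{'position': array([0.629, 0.121, 0.093]), 'eef_rot': array([3.141e+00, 1.000e-03, 2.692e+00]), 'qpos': array([-0.239,  0.747,  0.027,  1.601, -0.026,  0.793,  0.919]), 'force': array([-0.338, -0.574,  5.26 ]), 'moment': array([-0.018, -0.012,  0.044]), 'width': np.float64(0.058), 'finger_force': np.float64(24.195)}
```

View pics/w2.png

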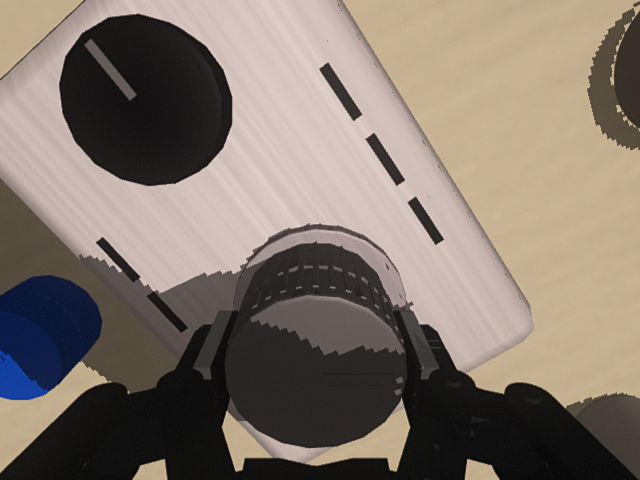

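The base is rotated in view, while the rib (325–405, 378) still points along the finger line. So the cap has turned with the gripper by about 0.91 rad. I'll turn on to about 1.5 rad.

Request:
{"op": "servo_tool", "data": {"deltas": [[0, 0, 0, 0, 0, 0.05, 0.5], [0, 0, 0, 0, 0, 0.1, 0.5], [0, 0, 0, 0, 0, 0.15, 0.5], [0, 0, 0, 0, 0, 0.2, 0.5], [0, 0, 0, 0, 0, 0.25, 0.5], [0, 0, 0, 0, 0, 0.3, 0.5], [0, 0, 0, 0, 0, 0.37, 0.5], [0, 0, 0, 0, 0, 0.37, 0.5]]}}

```text
t: 6.33
position: [0.6285, 0.1209, 0.0926]
eef_rot: [3.141, 0.001, -3.007]
force: [0.7, 0.1, 5.3]
width: 0.0577
finger_force: 24.2
```

Request:
{"op": "servo_tool", "data": {"deltas": [[0, 0, 0.01, 0, 0, 0, 0.5], [0, 0, 0.02, 0, 0, 0, 0.5], [0, 0, 0.03, 0, 0, 0, 0.5], [0, 0, 0.03, 0, 0, 0, 0.5]]}}

```text
t: 6.67
position: [0.6279, 0.1207, 0.0953]
eef_rot: [-3.141, -0.0, -3.009]
force: [1.3, 0.4, -0.9]
width: 0.0572
finger_force: 23.8
```

```bash
python3 - <<'E'
from h import *
s=bot.sense(); print({k:np.round(s[k],3) for k in('position','eef_rot','qpos','force','moment','width','finger_force')})
E
```

```text
{'position': array([0.628, 0.121, 0.095]), 'eef_rot': array([-3.141, -0.   , -3.009]), 'qpos': array([-0.145,  0.747, -0.136,  1.596,  0.128,  0.808,  1.369]), 'force': array([ 1.301,  0.354, -0.936]), 'moment': array([ 0.038, -0.289,  0.02 ]), 'width': np.float64(0.057), 'finger_force': np.float64(23.796)}
```

It lifts with only about the cap's own weight. I'll raise it gently a little more first.

Request:
{"op": "servo_tool", "data": {"deltas": [[0, 0, 0.01, 0, 0, 0, 0.5], [0, 0, 0.02, 0, 0, 0, 0.5], [0, 0, 0.03, 0, 0, 0, 0.5], [0, 0, 0.04, 0, 0, 0, 0.5], [0, 0, 0.05, 0, 0, 0, 0.5], [0, 0, 0.05, 0, 0, 0, 0.5]]}}

```text
t: 7.17
position: [0.6279, 0.1208, 0.102]
eef_rot: [-3.142, -0.0, -3.008]
force: [0.2, -0.2, -0.5]
width: 0.0571
finger_force: 23.8
```

The cap is free: it rose 9 mm with no resistance. Lifting to about 10 cm.

Request:
{"op": "servo_tool", "data": {"deltas": [[0, 0, 0.06, 0, 0, 0, 0.5], [0, 0, 0.16, 0, 0, 0, 0.5], [0, 0, 0.28, 0, 0, 0, 0.5], [0, 0, 0.4, 0, 0, 0, 0.5], [0, 0, 0.54, 0, 0, 0, 0.5], [0, 0, 0.66, 0, 0, 0, 0.5], [0, 0, 0.74, 0, 0, 0, 0.5], [0, 0, 0.77, 0, 0, 0, 0.5]]}}

```text
t: 7.83
position: [0.6291, 0.1211, 0.197]
eef_rot: [3.141, 0.005, -3.008]
force: [-0.2, -0.3, -0.3]
width: 0.0576
finger_force: 23.8
```

Request:
{"op": "servo_tool", "data": {"deltas": [[0, 0, 0, 0, 0, 0, 0.5], [0, 0, 0, 0, 0, 0, 0.5], [0, 0, 0, 0, 0, 0, 0.5], [0, 0, 0, 0, 0, 0, 0.5], [0, 0, 0, 0, 0, 0, 0.5], [0, 0, 0, 0, 0, 0, 0.5]]}}

```text
t: 8.33
position: [0.6277, 0.1207, 0.1935]
eef_rot: [-3.141, -0.001, -3.008]
force: [-0.1, -0.7, -0.8]
width: 0.0576
finger_force: 23.8
```

```bash
python3 - <<'E'
from h import *
shot('scene','s3');shot('wrist','w3')
a=cv2.imread('pics/s3.png')[165:285,235:395];b=cv2.imread('pics/w3.png')
cv2.imwrite('pics/c3.png',np.hstack([cv2.resize(x,(400,300),interpolation=cv2.INTER_CUBIC) for x in(a,b)]))
s=bot.sense(); print({k:np.round(s[k],3) for k in('t','position','eef_rot','qvel','force','width','finger_force')})
E
```

```text
{'t': np.float64(8.433), 'position': array([0.628, 0.121, 0.194]), 'eef_rot': array([-3.141e+00, -1.000e-03, -3.008e+00]), 'qvel': array([-0.001, -0.002, -0.   , -0.003,  0.   , -0.   , -0.001]), 'force': array([-0.001,  0.439, -0.414]), 'width': np.float64(0.058), 'finger_force': np.float64(23.813)}
```

View pics/c3.png

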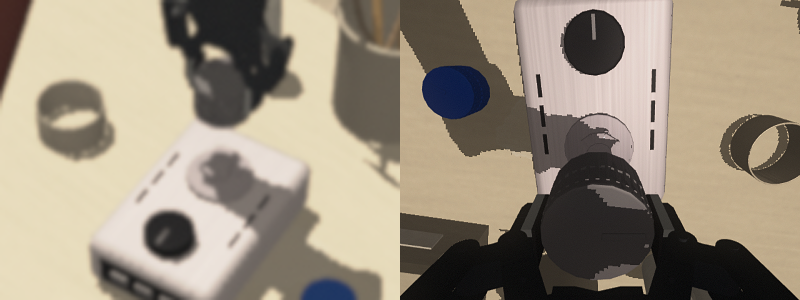

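The left crop shows the cap held upright at (220,90), above the bare collar at (222,178). The wrist view shows it between the pads with its rib still aligned. It is still, about 10 cm up, so I'm handing in.

```bash
python3 -c "
from plant import bot; print(bot.finish_job())"
```

```text
the job is handed in; nothing more can be done
None
```

The cap undid anticlockwise: I turned it about 1.5 rad, it lifted off without resistance, and I handed the job in with it held upright and still about 10 cm above the spindle; the clockwise trial was skipped because the first direction turned freely.

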